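# Hardness-test a blade blank with the two-stage hand tester

### The job

Check the hardness of the blade on the anvil: take the hand tester out of its wooden block, stand it square on the bright ground patch of the blade and press to the soft first stop, pause there for a second, then press on gently to the hard second stop and hold it for about two seconds without forcing it or marking any other place. Lift it off and put it gently back, upright and fully down in its hole in the block, leaving the blade and everything else where they are.

Things in the scene. Friction and masses are not known exactly. Their poses are not given: they have to be found in the camera images.
- tester: Hand hardness tester, loose round steel tool, 0.27 to 0.4 kg, hanging upright in the block's middle hole. Origin: centre of the nose's lower end; z up its axis. From the origin up: nose 23 mm diameter, 0 to 34 mm (first 5 mm: 17 mm); shoulder disc 42 mm diameter, 34 to 42 mm; ribbed barrel 29 mm diameter, 42 to 102 mm, white dial on top. A 10 mm pin sticks out below (see nose).
- nose (a point): Same point as the tester's origin. The pin sticks out below it by 11 to 17 mm (depends on the indenter fitted, not measured: feel for it) and is pushed in against springs: first 6 mm light, 1.5 rising to 3.5 N, to the first stop; there it stands until the push passes 10 N; then 4 mm stiff, 10 to 17 N, to the hard second stop, rigid beyond. Never over 23 N on the blade.
- grip (a point): Point on the tester's axis in its barrel, 63 mm above its origin: where to grip it from above, fingertips just over the shoulder, which then carries the push. The tools either side in the block stand 57 mm away along the block's y; along its x it is free. Keep the tester within 5 degrees of upright while pressing.
- knife: The blade on the anvil: loose full-tang knife blank of dark scaly steel, 222 mm long, 30 mm wide, 5 mm thick, 0.15 to 0.25 kg, lying flat on the anvil face, three small holes in its tang. Origin: underside, below the ground patch; x runs to the point (tang to -x), z up.
- patch (a point): Centre of the bright ground patch, 18 mm square, on the blade's upper face between tang and edge, over the anvil's face: the only place to be tested. About 95 mm above the bench.
- anvil: Small bench anvil, fixed, 90 mm high; face 125 by 56 mm, horn on its +x end 140 mm from the origin. Origin: centre of its underside.
- block: Wooden tool block, fixed, 78 (x) by 170 (y) by 70 mm high, with three holes 56 mm deep in its top along y. Origin: centre of its underside.
- well (a point): Centre of the mouth of the block's middle hole, 29 mm diameter, 56 mm deep, at the block's top 70 mm above the bench: the tester's place. With the tester fully down its shoulder rests on the block and its origin is 34 mm below this point.
- drift: Bystander: steel drift, 12 mm diameter, 98 mm long, standing loose in the block's hole 57 mm to the +y side of the tester, 42 mm sticking out. Origin: its lower end.
- chisel: Bystander: steel punch of the same size in the hole 57 mm to the -y side. Origin: its lower end.
- tin: Bystander: oil tin, 60 mm diameter, 110 mm high, on the bench. Origin: centre of its underside.
- file: Bystander: file 290 mm long with a wooden handle, lying on the bench along x.
- blank: Bystander: another blade blank, without a patch, lying on the bench at the left.
- brush: Bystander: wire brush, 250 mm, lying on the bench at the right.

How it is judged:
By the outcome, as a careful person would: the job done as asked, in the order asked, and still so for the second after the job is handed in, with the robot touching nothing.
It also fails if it takes over 72 s, if anything falls off the work surface, if the arm or the gripper's body presses on something with over 40 N, if the wrist force passes 120 N, or if a joint passes its speed limit or range.

### The arm

A 6-joint arm with a two-finger parallel gripper is mounted at the origin on the work surface. World frame = base frame: x ahead of the robot, y to its left, z up, the work surface at z = 0. Lengths are in mm, angles in rad, forces in N, time in s.
With the tool pointing down it reaches from about 375 to 825 mm from the base axis. Payload 5.5 kg.
Tool frame: the origin (TCP) lies midway between the tips of the shut fingers; the grasp point (between the pads) lies 19 mm behind it; z points along the fingers, y is the line along which they close (so a half turn about z gives the same grasp; the last joint's range is limited). The gripper opens to 85 mm and grips with 20 to 120 N. Pads are 22 mm wide; open, the fingers measure 114 mm over their backs; the gripper's body (76 mm by 85 mm) begins 54 mm behind the grasp point. The pads swing forward as they close: fully open they stand 13 mm farther back than shut.
Start: joints at [-1.251, 0.314, -0.047, 1.21, 0, 1.571], TCP at [188.623, -569.575, 197.799] pointing down, gripper open.
Joint ranges: [-2.67, 2.67], [-0.69, 1.73], [-1.03, 1.25], [-2.08, 2.16], [-1.42, 1.45], [-3.14, 3.14]. Speed limits (rad/s): [2.39, 2.39, 3.01, 3.14, 3.14, 3.14].

### API

Orientations are given as a rotation vector (axis times angle).
In Python, from workcell import robot gives the robot as it stands. The module is installed in compiled form; this text tells all that it offers.
- The arm moves only by the tool play_rows, never from a script. Its argument "series" is a list of rows, each a list of 5 numbers: the shift along the tool's x, y, z normalised to -1 to 1, where 1 is 25 cm, then the turn about the tool's z normalised to -1 to 1, where 1 is pi rad, then the closure, from 0 (fully open) to 1 (shut). In form: [[tx, ty, tz, spin, gripper], ...]. A call has 1 to 8 rows; each row shifts and turns the commanded pose from where the row before left it, along the tool's axes as they then stand; what a row does not reach is not made up. A row lasts 1/12 s, in which the tool goes at most 41.7 mm and 7.16 degrees, less where a joint would pass 70% of its speed; a pose out of reach is approached as far as the arm can. A call with a number of a shift or a turn outside -1 to 1 is refused whole. A call with a gripper value outside its range is refused whole. The fingers move at their own pace and stop on an object; the grip force is fixed at half the most. Time passes only in rows, so rows that do not move let the fingers close. It gives the time, the measured TCP pose, the force, the opening and the grip force at its end, in the units of the state.
- robot.state(): the state, without advancing time (a new reading comes with each control period).
- robot.get_image(name): name is "scene" or "top" or "wrist"; returns the picture (384x512x3 uint8, red, green, blue); there is no depth.
- robot.camera_params(name): a dict with "intrinsics" (3x3 intrinsics, pixels), "pose" (4x4, takes a point from camera to world coordinates). Camera axes: x right, y down, z forward; pixel columns grow to the right and rows downward; lengths in mm; the calibration is good to about 2 mm. A picture is of the moment at which its call begins: read the wrist's pose just before it. camera_params takes no time and is no camera call; for the wrist camera it gives the pose at the moment of the call.
- robot.finish_job(): hands the job in; it is judged then, once.
The state is a dict: "t": time; "q": joint angles; "joint_velocities": joint speeds; "tau": joint torques, N m; "position": TCP position; "tcp_rot": TCP orientation; "contact_force": force on the tool from outside, world axes, zero at the start; "ft_torque": the same for the moment, N m; "width": finger opening in mm; "grasp_force": force on a finger pad.
Only numpy, scipy, OpenCV 4.12 (cv2) and the standard library are available. Lean on these libraries where they do the work, as an engineer would, in place of code of your own. Each camera call takes 0.05 s, during which the arm holds its last target. There are 200 camera calls.

## Working session

There is one attempt and no reset: what is moved stays moved. The work goes in short steps, Python scripts to look and compute and a tool call to move; the robot and the scene stay as the last step left them, time stands still between calls to the robot, and variables do not carry over. Pictures are saved under pics/ and viewed, at most 10 in all, crops included, and the job is handed in when it is done.

Besides the shell and the picture viewer there is one more tool, called after "Emit:" by a JSON object that holds its "name" and its "arguments". play_rows: Moves the arm, as the interface text tells. Its arguments: {"type":"object","properties":{"series":{"type":"array"}},"required":["series"]}

```bash
mkdir -p pics; cat > h.py <<'E'
import numpy as np, cv2
from workcell import robot
def ray(p,uv,z):
    K=np.array(p["intrinsics"]);T=np.array(p["pose"])
    d=T[:3,:3]@np.linalg.solve(K,[uv[0],uv[1],1.]);o=T[:3,3]
    return o+d*(z-o[2])/d[2]
def proj(p,X):
    K=np.array(p["intrinsics"]);T=np.array(p["pose"])
    c=K@(T[:3,:3].T@(np.array(X)-T[:3,3]));return c[:2]/c[2]
def snap(n,f):
    p=robot.camera_params(n);im=robot.get_image(n)[:,:,::-1].copy();cv2.imwrite("pics/"+f,im);return p,im
E
python3 - <<'E'
from h import *
a=[]
for n in("scene","top"):
    p,im=snap(n,n+"0.png");print(n,np.round(p["pose"],3).tolist(),np.round(p["intrinsics"],1).tolist())
s=robot.state();print(s)
E
```

```text
scene [[-0.5, 0.628, -0.596, 1254.166], [0.866, 0.374, -0.333, 387.779], [0.014, -0.682, -0.731, 956.804], [0.0, 0.0, 0.0, 1.0]] [[420.6, 0.0, 248.3], [0.0, 420.6, 195.1], [0.0, 0.0, 1.0]]
top [[0.024, -0.996, 0.087, 405.828], [-1.0, -0.023, 0.015, -16.629], [-0.013, -0.088, -0.996, 1607.081], [0.0, 0.0, 0.0, 1.0]] [[495.6, 0.0, 250.9], [0.0, 495.6, 187.3], [0.0, 0.0, 1.0]]
{'t': 0.1, 'q': array([-1.25102662e+00,  3.14158793e-01, -4.79907777e-02,  1.21020388e+00,
        7.21624878e-06,  1.57078732e+00]), 'joint_velocities': array([ 0.00180277, -0.00242749,  0.00158841, -0.00117547,  0.00014813,
        0.00067596]), 'tau': array([-5.89786177e-04, -5.40769207e+01,  3.40540338e+01,  1.12467905e-02,
        1.82986209e-04, -1.70647709e-07]), 'position': array([ 188.42847442, -569.03185981,  197.01361133]), 'tcp_rot': array([-3.10000253e+00, -4.99924802e-01,  3.78015831e-04]), 'contact_force': array([ 0.17503916,  0.54228705, -0.37777982]), 'ft_torque': array([-0.02401807, -0.021351  , -0.04409959]), 'grasp_force': 0.0, 'width': 85.0102260555853}
```

View pics/top0.png

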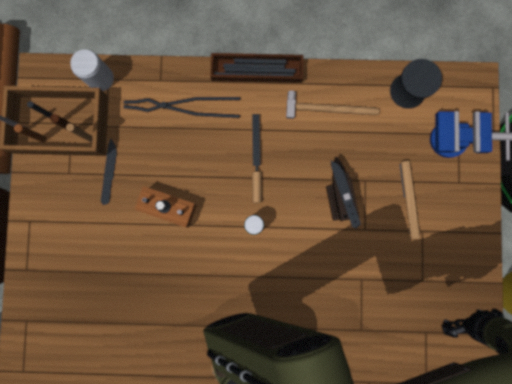

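View pics/scene0.png

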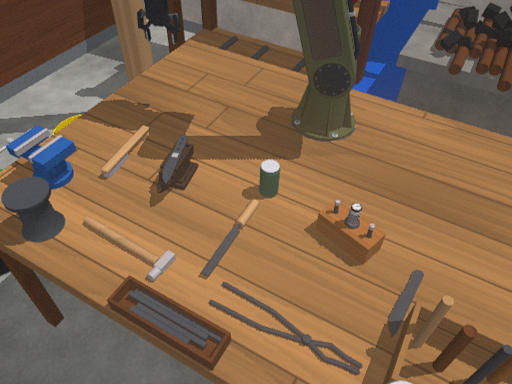

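The top view shows the dial at (161,206), the block around (166,208) and the anvil with the knife around (345,190). The scene view shows the tester at (355,212) and the anvil at (177,163).

```bash
python3 - <<'E'
from h import *
t=robot.camera_params("top");s=robot.camera_params("scene")
print("dial",ray(t,(161,206),138),ray(s,(356,208),138))
for uv in((150,189),(196,198),(187,225),(138,208)):print("blk",ray(t,uv,70))
for uv in((337,158),(357,226),(345,190)):print("knife",ray(t,uv,95))
print("tools",ray(t,(149,199),112),ray(t,(180,210),112))
w=robot.camera_params("wrist");from scipy.spatial.transform import Rotation as R
st=robot.state();Rt=R.from_rotvec(st["tcp_rot"]).as_matrix();T=np.array(w["pose"])
print("cam in tool",np.round(Rt.T@T[:3,:3],3).tolist(),Rt.T@(T[:3,3]-st["position"]),w["intrinsics"]);print("Rt",Rt.round(3).tolist())
im=cv2.imread("pics/top0.png");cv2.imwrite("pics/c1.png",cv2.resize(np.hstack([im[175:235,125:205],im[145:235,310:380][:60]*1]),None,fx=5,fy=5,interpolation=cv2.INTER_CUBIC))
E
```

```text
dial [472.67772714 271.82372681 138.        ] [482.71436486 278.9309471  138.        ]
blk [528.02534322 321.709383    70.        ]
blk [503.22089338 176.98848178  70.        ]
blk [418.79541208 202.08185297  70.        ]
blk [467.87273603 356.65977538  70.        ]
knife [ 634.74008062 -255.73191259   95.        ]
knife [ 427.89385908 -318.09262993   95.        ]
knife [ 536.65384366 -280.97380625   95.        ]
tools [494.22207317 314.22793283 112.        ] [463.11778801 218.89219641 112.        ]
cam in tool [[-0.0, -0.956, -0.294], [1.0, -0.001, 0.0], [-0.001, -0.294, 0.956]] [  75.16288332   -0.27778034 -175.77708739] [[345.31791049   0.         248.91207278]
 [  0.         345.31791049 199.08306934]
 [  0.           0.           1.        ]]
Rt [[0.949, 0.314, -0.0], [0.314, -0.949, 0.001], [0.0, -0.002, -1.0]]
```

Emit:
{"name": "play_rows", "arguments": {"series": [[0.1205,-0.0468,-0.0095,0,0],[0.1205,-0.0468,-0.0095,0,0],[0.1205,-0.0468,-0.0095,0,0],[0.1205,-0.0468,-0.0095,0,0],[0.1205,-0.0468,-0.0095,0,0],[0.1205,-0.0468,-0.0095,0,0],[0.1205,-0.0468,-0.0095,0,0]]}}

```text
t: 0.68
position: [363.8, -424.1, 214.2]
tcp_rot: [-3.101, -0.5, 0.001]
contact_force: [0.7, 0.1, 0.0]
width: 85.1
grasp_force: 0.0
```

Emit:
{"name": "play_rows", "arguments": {"series": [[0.1205,-0.0468,-0.0095,0,0],[0.1205,-0.0468,-0.0095,0,0],[0.1205,-0.0468,-0.0095,0,0],[0.1205,-0.0468,-0.0095,0,0],[0.1205,-0.0468,-0.0095,0,0],[0.1205,-0.0468,-0.0095,0,0],[0.1205,-0.0468,-0.0095,0,0],[0,0,0,0,0]]}}

```text
t: 1.35
position: [541.3, -277.7, 230.7]
tcp_rot: [-3.099, -0.508, -0.003]
contact_force: [-0.7, 0.5, -0.6]
width: 85.6
grasp_force: 0.0
```

Emit:
{"name": "play_rows", "arguments": {"series": [[0,0,0,-0.0373,0],[0,0,0,-0.0373,0],[0,0,0,-0.0373,0],[0,0,0,-0.0373,0],[0,0,0,-0.0373,0],[0,0,0,-0.0373,0],[0,0,0,-0.0373,0],[0,0,0,-0.0373,0]]}}

```text
t: 2.02
position: [536.9, -281.6, 230.5]
tcp_rot: [-2.535, -1.854, 0.001]
contact_force: [-0.8, -0.1, 0.2]
width: 85.5
grasp_force: 0.0
```

```bash
python3 - <<'E'
from h import *
s=robot.state();print(s["position"],s["tcp_rot"],s["contact_force"])
p,im=snap("wrist","w1.png");np.save("w1.npy",np.array([p["pose"]]))
E
```

```text
[ 536.91970891 -281.61318016  230.53289612] [-2.53514224e+00 -1.85398812e+00  9.53677735e-04] [-0.76620981 -0.08457318  0.15984191]
```

View pics/w1.png

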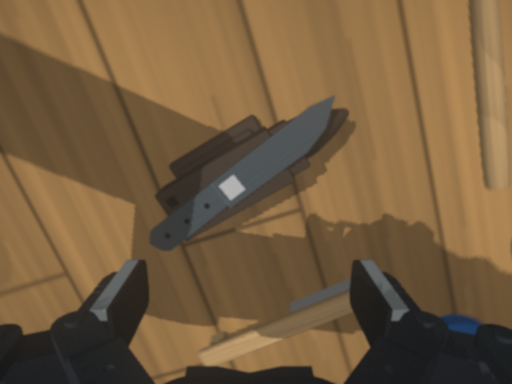

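The patch is clear at about (232,188), with the tang at lower left and the point at upper right.

```bash
cat >> h.py <<'E'
from scipy.spatial.transform import Rotation as R
def yawmat():
    s=robot.state();return np.array(s["position"]),R.from_rotvec(s["tcp_rot"]).as_matrix()
def delta(X):
    p,M=yawmat();return (M.T@(np.array(X)-p)/250).round(4)
def patch(p,im):
    m=(im.min(2)>150).astype(np.uint8);n,l,st,c=cv2.connectedComponentsWithStats(m)
    return [(c[i].round(1),st[i].tolist()) for i in range(1,n) if st[i][4]>100]
E
python3 - <<'E'
from h import *
p=robot.camera_params("wrist");im=cv2.imread("pics/w1.png")
for c,s in patch(p,im):print(c,s,ray(p,c,95))
print("tangdir",ray(p,(331,98),95)-ray(p,(158,240),95))
p0,M=yawmat();print(M.round(3).tolist())
print(delta([470,250,270]))
E
```

```text
[231.5 187. ] [220, 176, 24, 23, 326] [ 518.71562486 -285.04828138   95.        ]
tangdir [192.5869375   79.57267226   0.        ]
[[0.298, 0.954, -0.001], [0.954, -0.298, 0.0], [0.0, -0.001, -1.0]]
[ 1.9499 -0.8899 -0.1568]
```

Emit:
{"name": "play_rows", "arguments": {"series": [[0.1276,-0.0553,-0.0088,0,0],[0.1276,-0.0553,-0.0088,0,0],[0.1276,-0.0553,-0.0088,0,0],[0.1276,-0.0553,-0.0088,0,0],[0.1276,-0.0553,-0.0088,0,0],[0.1276,-0.0553,-0.0088,0,0],[0.1276,-0.0553,-0.0088,0,0],[0.1276,-0.0553,-0.0088,0,0]]}}

```text
t: 2.73
position: [510.2, -3.4, 248.6]
tcp_rot: [-2.544, -1.843, 0.0]
contact_force: [-0.4, 0.8, -0.0]
width: 85.5
grasp_force: 0.0
```

Emit:
{"name": "play_rows", "arguments": {"series": [[0.1276,-0.0553,-0.0088,0,0],[0.1276,-0.0553,-0.0088,0,0],[0.1276,-0.0553,-0.0088,0,0],[0.1276,-0.0553,-0.0088,0,0],[0.1276,-0.0553,-0.0088,0,0],[0.1276,-0.0553,-0.0088,0,0],[0.1276,-0.0553,-0.0088,0,0],[0.1276,-0.0553,-0.0088,0,0]]}}

```text
t: 3.4
position: [483.9, 273.5, 266.2]
tcp_rot: [2.543, 1.844, -0.001]
contact_force: [1.0, -0.8, -0.4]
width: 85.5
grasp_force: 0.0
```

Emit:
{"name": "play_rows", "arguments": {"series": [[0,0,0,0,0],[0,0,0,0,0],[0,0,0,0,0]]}}

```text
t: 3.65
position: [484.2, 271.7, 265.8]
tcp_rot: [2.542, 1.846, -0.002]
contact_force: [0.6, -0.2, -0.6]
width: 85.4
grasp_force: 0.0
```

```bash
python3 - <<'E'
from h import *
s=robot.state();print(s["position"],s["tcp_rot"],s["contact_force"])
p,im=snap("wrist","w2.png")
E
```

```text
[484.24207244 271.70780992 265.80284719] [ 2.54158631e+00  1.84589937e+00 -1.80599572e-03] [ 0.5567175  -0.21915483 -0.57344173]
```

View pics/w2.png

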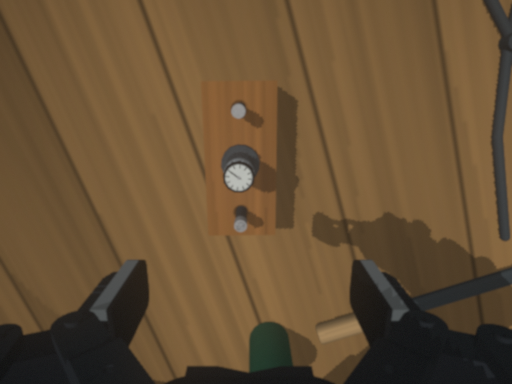

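Looking down at the block: the dial is at (238,178), the tools' tops at (238,110) and (240,227). The block lies square to the image.

```bash
python3 - <<'E'
from h import *
p=robot.camera_params("wrist");im=cv2.imread("pics/w2.png")
for c,s in patch(p,im):print(c,s,ray(p,c,138))
a=ray(p,(238,110),112);b=ray(p,(240.5,227),112);print(a,b,(a+b)/2,np.linalg.norm(a-b),np.degrees(np.arctan2(*(a-b)[1::-1])))
c=ray(p,(239,158),78)
q,M=yawmat();print(M.round(3).tolist());d=ray(p,(238.3,178),138);print(d,delta([*d[:2],80]))
E
```

```text
[238.4 177.3] [226, 165, 25, 25, 438] [476.08866355 276.31401349 138.        ]
[493.40589502 331.32485389 112.        ] [458.72850797 220.40420115 112.        ] [476.06720149 275.86452752 112.        ] 116.21494041810735 72.63906590093637
[[0.31, 0.951, -0.001], [0.951, -0.31, -0.001], [-0.001, -0.0, -1.0]]
[475.79572832 275.72689682 138.        ] [ 0.0072 -0.0381  0.7438]
```

Emit:
{"name": "play_rows", "arguments": {"series": [[0.0018,-0.0095,0.14,0,0],[0.0018,-0.0095,0.14,0,0],[0.0018,-0.0095,0.14,0,0],[0.0018,-0.0095,0.14,0,0],[0,0,0.06,0,0],[0,0,0.06,0,0],[0,0,0.037,0,0],[0,0,0,0,0]]}}

```text
t: 4.37
position: [474.9, 274.8, 85.1]
tcp_rot: [-2.543, -1.844, 0.005]
contact_force: [0.3, -0.3, -0.4]
width: 85.4
grasp_force: 0.0
```

Emit:
{"name": "play_rows", "arguments": {"series": [[0,0,0,0,0],[0,0,0,0,0]]}}

```text
t: 4.53
position: [477.0, 276.8, 88.2]
tcp_rot: [2.542, 1.846, 0.003]
contact_force: [0.2, -0.4, -0.4]
width: 85.7
grasp_force: 0.0
```

```bash
python3 - <<'E'
from h import *
q,M=yawmat();print(q,M.round(4).tolist(),delta([476,276,79]))
E
```

```text
[477.00875701 276.82504428  88.1894286 ] [[0.3094, 0.9509, 0.0015], [0.9509, -0.3094, 0.0008], [0.0013, 0.0012, -1.0]] [-0.0044 -0.0029  0.0367]
```

Emit:
{"name": "play_rows", "arguments": {"series": [[-0.0022,-0.0015,0.018,0,0],[-0.0022,-0.0015,0.018,0,0],[0,0,0,0,0],[0,0,0,0,0]]}}

```text
t: 4.87
position: [474.7, 276.0, 77.9]
tcp_rot: [-2.541, -1.848, 0.001]
contact_force: [0.2, 0.1, 0.2]
width: 85.3
grasp_force: 0.0
```

Emit:
{"name": "play_rows", "arguments": {"series": [[0,0,0,0,0.5],[0,0,0,0,0.6],[0,0,0,0,0.7],[0,0,0,0,1],[0,0,0,0,1],[0,0,0,0,1],[0,0,0,0,1],[0,0,0,0,1]]}}

```text
t: 5.53
position: [475.3, 276.2, 78.3]
tcp_rot: [2.541, 1.847, 0.001]
contact_force: [0.4, -0.6, 2.4]
width: 27.3
grasp_force: 59.1
```

Emit:
{"name": "play_rows", "arguments": {"series": [[0,0,0,0,1],[0,0,0,0,1]]}}

```text
t: 5.7
position: [475.3, 276.1, 78.3]
tcp_rot: [2.541, 1.847, 0.001]
contact_force: [1.1, -0.0, 4.0]
width: 27.2
grasp_force: 59.2
```

Emit:
{"name": "play_rows", "arguments": {"series": [[0,0,-0.02,0,1],[0,0,-0.05,0,1],[0,0,-0.08,0,1],[0,0,-0.08,0,1],[0,0,-0.08,0,1],[0,0,-0.08,0,1],[0,0,-0.08,0,1],[0,0,-0.03,0,1]]}}

```text
t: 6.37
position: [475.4, 276.6, 205.3]
tcp_rot: [-2.541, -1.847, -0.003]
contact_force: [0.7, 1.2, -3.4]
width: 27.2
grasp_force: 59.6
```

Emit:
{"name": "play_rows", "arguments": {"series": [[0,0,0,0,1],[0,0,0,0,1],[0,0,0,0,1]]}}

```text
t: 6.62
position: [474.0, 275.6, 201.3]
tcp_rot: [-2.541, -1.847, 0.004]
contact_force: [-0.7, -0.4, -2.7]
width: 27.1
grasp_force: 59.6
```

```bash
python3 - <<'E'
from h import *
s=robot.state();q,M=yawmat();print(q,M.round(4).tolist(),s["contact_force"],s["ft_torque"],delta([518.7,-285,210]))
t=robot.camera_params("top");print(ray(t,(254,225),110))
p,im=snap("wrist","w3.png")
E
```

```text
[473.98459505 275.56716617 201.28921552] [[0.3084, 0.9513, -0.0024], [0.9513, -0.3084, -0.0013], [-0.0019, -0.0019, -1.0]] [-0.74267811 -0.41739201 -2.69289124] [-0.00692558  0.0156522   0.03073247] [-2.0779  0.8615 -0.0324]
[423.28442077  -5.74691114 110.        ]
```

View pics/w3.png

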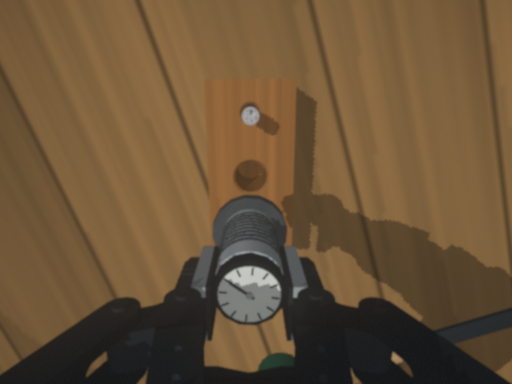

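The tester hangs straight in the fingers (dial at (250,294), shoulder at (250,220)); the empty hole is at (250,176).

Emit:
{"name": "play_rows", "arguments": {"series": [[-0.04,0.017,0,0,1],[-0.08,0.033,0,0,1],[-0.12,0.05,0,0,1],[-0.1222,0.0507,0,0,1],[-0.1222,0.0507,0,0,1],[-0.1222,0.0507,0,0,1],[-0.1222,0.0507,0,0,1],[-0.1222,0.0507,0,0,1]]}}

```text
t: 7.33
position: [492.5, 44.2, 202.2]
tcp_rot: [-2.541, -1.847, 0.002]
contact_force: [1.1, 0.2, -2.8]
width: 27.7
grasp_force: 59.6
```

Emit:
{"name": "play_rows", "arguments": {"series": [[-0.1222,0.0507,0,0,1],[-0.1222,0.0507,0,0,1],[-0.1222,0.0507,0,0,1],[-0.1222,0.0507,0,0,1],[-0.1222,0.0507,0,0,1],[-0.1222,0.0507,0,0,1],[-0.1222,0.0507,0,0,1],[-0.1222,0.0507,0,0,1]]}}

```text
t: 8.0
position: [513.3, -219.3, 202.1]
tcp_rot: [-2.541, -1.846, 0.002]
contact_force: [1.5, 0.9, -2.6]
width: 27.3
grasp_force: 59.6
```

Emit:
{"name": "play_rows", "arguments": {"series": [[-0.12,0.05,0,0,1],[-0.11,0.045,0,0,1],[-0.08,0.033,0,0,1],[-0.04,0.017,0,0,1],[0,0,0,0,1],[0,0,0,0,1],[0,0,0,0,1],[0,0,0,0,1]]}}

```text
t: 8.67
position: [521.8, -310.5, 202.9]
tcp_rot: [-2.539, -1.849, -0.0]
contact_force: [0.3, -0.0, -3.4]
width: 27.0
grasp_force: 59.6
```

```bash
python3 - <<'E'
from h import *
s=robot.state();q,M=yawmat();print(q,s["q"].round(3),s["contact_force"])
p,im=snap("wrist","w4.png")
for c,st in patch(p,im):print(c,st,ray(p,c,95),ray(p,c,q[2]+59.7))
print("axis proj at 95, at dial",proj(p,[q[0],q[1],95]),proj(p,[q[0],q[1],q[2]+59.7]))
E
```

```text
[ 521.79470496 -310.45789277  202.92443601] [-0.537  0.326 -0.018  1.227  0.     1.346] [ 0.3151517  -0.00974332 -3.38959646]
[235.9 158.3] [222, 145, 28, 28, 442] [ 518.71037025 -284.8562136    95.        ] [ 534.29963236 -257.77522479  262.62443601]
[250.5 290.7] [220, 266, 60, 54, 1959] [ 491.92347893 -407.62524464   95.        ] [ 523.33890503 -308.01016463  262.62443601]
axis proj at 95, at dial [248.93322845 185.60902924] [248.63072641 297.0903761 ]
```

View pics/w4.png

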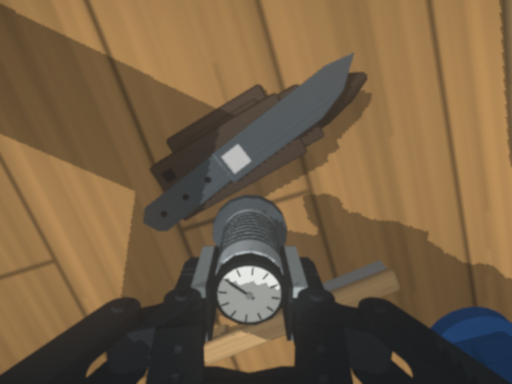

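The patch is at (236,158), giving the same (518.7,-284.9) as before; the tester's dial at (250,295) sits on the tool axis.

Emit:
{"name": "play_rows", "arguments": {"series": [[0.0312,-0.0145,0,0,1],[0.0312,-0.0145,0.02,0,1],[0.0312,-0.0145,0.04,0,1],[0,0,0.05,0,1],[0,0,0.04,0,1],[0,0,0.012,0,1],[0,0,0,0,1],[0,0,0,0,1]]}}

```text
t: 9.38
position: [518.9, -285.9, 162.6]
tcp_rot: [-2.541, -1.847, 0.0]
contact_force: [-0.7, 0.5, -3.2]
width: 27.2
grasp_force: 59.7
```

Emit:
{"name": "play_rows", "arguments": {"series": [[0,0,0,0,1],[0,0,0,0,1],[0,0,0,0,1],[0,0,0,0,1]]}}

```text
t: 9.72
position: [519.1, -286.4, 162.9]
tcp_rot: [2.541, 1.847, 0.001]
contact_force: [0.4, -0.6, -3.0]
width: 27.4
grasp_force: 59.7
```

```bash
python3 - <<'E'
from h import *
s=robot.state();print(delta([518.7,-284.9,160]),s["contact_force"],s["position"],s["tcp_rot"])
E
```

```text
[ 0.0052 -0.0033  0.0116] [ 0.44859158 -0.61938085 -2.97281474] [ 519.08185838 -286.38311283  162.89684743] [2.54079871e+00 1.84667796e+00 5.41352879e-04]
```

Emit:
{"name": "play_rows", "arguments": {"series": [[0.0052,-0.0033,0.008,0,1],[0,0,0.008,0,1],[0,0,0.008,0,1],[0,0,0.004,0,1],[0,0,0,0,1],[0,0,0,0,1],[0,0,0,0,1]]}}

```text
t: 10.3
position: [518.5, -284.6, 155.5]
tcp_rot: [-2.541, -1.847, 0.0]
contact_force: [-0.8, -0.4, -3.1]
width: 27.1
grasp_force: 59.7
```

Emit:
{"name": "play_rows", "arguments": {"series": [[0,0,0.004,0,1],[0,0,0,0,1],[0,0,0,0,1]]}}

```text
t: 10.55
position: [518.5, -284.6, 154.5]
tcp_rot: [-2.541, -1.847, 0.0]
contact_force: [1.1, -0.1, -3.3]
width: 27.4
grasp_force: 59.7
```

Emit:
{"name": "play_rows", "arguments": {"series": [[0,0,0.004,0,1],[0,0,0,0,1],[0,0,0,0,1]]}}

```text
t: 10.8
position: [518.4, -284.6, 153.5]
tcp_rot: [-2.541, -1.847, 0.0]
contact_force: [-0.5, 0.4, -3.2]
width: 27.6
grasp_force: 59.7
```

Emit:
{"name": "play_rows", "arguments": {"series": [[0,0,0.004,0,1],[0,0,0,0,1],[0,0,0,0,1]]}}

```text
t: 11.05
position: [518.4, -284.6, 152.4]
tcp_rot: [-2.541, -1.847, 0.0]
contact_force: [-0.5, 0.8, -3.1]
width: 27.6
grasp_force: 59.7
```

Emit:
{"name": "play_rows", "arguments": {"series": [[0,0,0.004,0,1],[0,0,0,0,1],[0,0,0,0,1]]}}

```text
t: 11.3
position: [518.6, -284.7, 151.7]
tcp_rot: [2.541, 1.847, 0.0]
contact_force: [-0.6, 0.3, -1.3]
width: 27.6
grasp_force: 59.7
```

Emit:
{"name": "play_rows", "arguments": {"series": [[0,0,0.004,0,1],[0,0,0.004,0,1],[0,0,0.004,0,1],[0,0,0,0,1],[0,0,0,0,1]]}}

```text
t: 11.72
position: [518.6, -284.7, 148.6]
tcp_rot: [2.541, 1.847, 0.0]
contact_force: [-0.5, -0.2, -0.5]
width: 27.4
grasp_force: 59.8
```

Emit:
{"name": "play_rows", "arguments": {"series": [[0,0,0.004,0,1],[0,0,0,0,1],[0,0,0,0,1]]}}

```text
t: 11.97
position: [518.6, -284.7, 147.6]
tcp_rot: [2.541, 1.847, 0.0]
contact_force: [0.4, -0.5, 0.1]
width: 27.3
grasp_force: 59.9
```

Emit:
{"name": "play_rows", "arguments": {"series": [[0,0,0.003,0,1],[0,0,0,0,1],[0,0,0,0,1]]}}

```text
t: 12.22
position: [518.6, -284.7, 146.8]
tcp_rot: [2.541, 1.847, 0.0]
contact_force: [0.5, -0.8, -0.5]
width: 27.2
grasp_force: 59.9
```

Emit:
{"name": "play_rows", "arguments": {"series": [[0,0,0.002,0,1],[0,0,0,0,1],[0,0,0,0,1]]}}

```text
t: 12.47
position: [518.6, -284.7, 146.3]
tcp_rot: [2.541, 1.847, 0.0]
contact_force: [0.2, -0.7, 0.6]
width: 27.1
grasp_force: 59.9
```

Near the first stop (push about 3.5 N). I'll step finely.

Emit:
{"name": "play_rows", "arguments": {"series": [[0,0,0.001,0,1],[0,0,0,0,1],[0,0,0,0,1]]}}

```text
t: 12.72
position: [518.6, -284.7, 146.0]
tcp_rot: [2.541, 1.847, 0.0]
contact_force: [-0.6, -0.3, -0.1]
width: 27.4
grasp_force: 59.9
```

Emit:
{"name": "play_rows", "arguments": {"series": [[0,0,0.001,0,1],[0,0,0,0,1],[0,0,0,0,1]]}}

```text
t: 12.97
position: [518.6, -284.7, 145.8]
tcp_rot: [2.541, 1.847, 0.0]
contact_force: [0.9, 0.3, 0.5]
width: 27.4
grasp_force: 60.0
```

Emit:
{"name": "play_rows", "arguments": {"series": [[0,0,0.001,0,1],[0,0,0,0,1],[0,0,0,0,1]]}}

```text
t: 13.22
position: [518.6, -284.7, 145.6]
tcp_rot: [2.541, 1.847, 0.0]
contact_force: [0.5, -1.2, 1.8]
width: 26.9
grasp_force: 60.1
```

Emit:
{"name": "play_rows", "arguments": {"series": [[0,0,0.0005,0,1],[0,0,0,0,1],[0,0,0,0,1]]}}

```text
t: 13.47
position: [518.6, -284.7, 145.6]
tcp_rot: [2.541, 1.847, 0.0]
contact_force: [-0.1, -0.1, 2.0]
width: 27.5
grasp_force: 60.1
```

Emit:
{"name": "play_rows", "arguments": {"series": [[0,0,0.0005,0,1],[0,0,0,0,1],[0,0,0,0,1]]}}

```text
t: 13.72
position: [518.6, -284.7, 145.5]
tcp_rot: [2.541, 1.847, 0.0]
contact_force: [0.7, 0.3, 4.5]
width: 27.2
grasp_force: 60.2
```

Emit:
{"name": "play_rows", "arguments": {"series": [[0,0,0,0,1],[0,0,0,0,1],[0,0,0,0,1],[0,0,0,0,1],[0,0,0,0,1],[0,0,0,0,1],[0,0,0,0,1],[0,0,0,0,1]]}}

```text
t: 14.38
position: [518.6, -284.7, 145.5]
tcp_rot: [2.541, 1.847, 0.0]
contact_force: [-0.3, 0.5, 5.1]
width: 27.2
grasp_force: 60.2
```

Emit:
{"name": "play_rows", "arguments": {"series": [[0,0,0,0,1],[0,0,0,0,1],[0,0,0,0,1],[0,0,0,0,1],[0,0,0,0,1]]}}

```text
t: 14.8
position: [518.6, -284.7, 145.5]
tcp_rot: [2.541, 1.847, 0.0]
contact_force: [0.4, -0.7, 5.9]
width: 27.5
grasp_force: 60.2
```

Emit:
{"name": "play_rows", "arguments": {"series": [[0,0,0.002,0,1],[0,0,0,0,1],[0,0,0,0,1]]}}

```text
t: 15.05
position: [518.7, -284.8, 145.3]
tcp_rot: [2.541, 1.847, 0.0]
contact_force: [-0.4, -0.5, 6.8]
width: 27.0
grasp_force: 60.7
```

Emit:
{"name": "play_rows", "arguments": {"series": [[0,0,0.002,0,1],[0,0,0,0,1],[0,0,0,0,1]]}}

```text
t: 15.3
position: [518.7, -284.8, 144.9]
tcp_rot: [2.541, 1.847, 0.0]
contact_force: [-0.5, 0.9, 8.3]
width: 27.5
grasp_force: 60.8
```

Emit:
{"name": "play_rows", "arguments": {"series": [[0,0,0.002,0,1],[0,0,0,0,1],[0,0,0,0,1]]}}

```text
t: 15.55
position: [518.7, -284.8, 144.5]
tcp_rot: [2.54, 1.847, 0.0]
contact_force: [-1.4, -0.1, 9.1]
width: 27.2
grasp_force: 60.9
```

Emit:
{"name": "play_rows", "arguments": {"series": [[0,0,0.002,0,1],[0,0,0,0,1],[0,0,0,0,1]]}}

```text
t: 15.8
position: [518.7, -284.8, 144.1]
tcp_rot: [2.54, 1.847, 0.001]
contact_force: [-1.3, 1.3, 9.6]
width: 27.4
grasp_force: 60.9
```

Emit:
{"name": "play_rows", "arguments": {"series": [[0,0,0.002,0,1],[0,0,0.002,0,1],[0,0,0.002,0,1],[0,0,0,0,1],[0,0,0,0,1]]}}

```text
t: 16.22
position: [518.7, -284.8, 142.9]
tcp_rot: [2.54, 1.847, 0.001]
contact_force: [-1.5, 1.4, 11.9]
width: 27.3
grasp_force: 61.2
```

Emit:
{"name": "play_rows", "arguments": {"series": [[0,0,0.002,0,1],[0,0,0,0,1],[0,0,0,0,1]]}}

```text
t: 16.47
position: [518.8, -284.9, 142.6]
tcp_rot: [2.54, 1.846, 0.001]
contact_force: [-1.5, 1.7, 12.6]
width: 26.9
grasp_force: 61.2
```

Emit:
{"name": "play_rows", "arguments": {"series": [[0,0,0.001,0,1],[0,0,0,0,1],[0,0,0,0,1]]}}

```text
t: 16.72
position: [518.8, -284.9, 142.3]
tcp_rot: [2.54, 1.847, 0.001]
contact_force: [-2.1, 0.6, 12.5]
width: 27.2
grasp_force: 61.2
```

Emit:
{"name": "play_rows", "arguments": {"series": [[0,0,0.001,0,1],[0,0,0,0,1],[0,0,0,0,1]]}}

```text
t: 16.97
position: [518.8, -284.9, 142.2]
tcp_rot: [2.54, 1.846, 0.001]
contact_force: [-2.2, 1.3, 12.8]
width: 27.6
grasp_force: 61.3
```

Emit:
{"name": "play_rows", "arguments": {"series": [[0,0,0.001,0,1],[0,0,0,0,1],[0,0,0,0,1]]}}

```text
t: 17.22
position: [518.8, -284.9, 142.0]
tcp_rot: [2.54, 1.846, 0.001]
contact_force: [-2.1, 0.3, 13.1]
width: 27.3
grasp_force: 61.3
```

Emit:
{"name": "play_rows", "arguments": {"series": [[0,0,0.001,0,1],[0,0,0,0,1],[0,0,0,0,1]]}}

```text
t: 17.47
position: [518.8, -284.9, 141.8]
tcp_rot: [2.54, 1.846, 0.001]
contact_force: [-1.8, 1.4, 13.8]
width: 27.2
grasp_force: 61.3
```

Emit:
{"name": "play_rows", "arguments": {"series": [[0,0,0.001,0,1],[0,0,0,0,1],[0,0,0,0,1]]}}

```text
t: 17.72
position: [518.9, -284.9, 141.6]
tcp_rot: [2.54, 1.846, 0.001]
contact_force: [-2.5, 1.4, 13.3]
width: 27.1
grasp_force: 61.4
```

Emit:
{"name": "play_rows", "arguments": {"series": [[0,0,0.001,0,1],[0,0,0,0,1],[0,0,0,0,1]]}}

```text
t: 17.97
position: [518.9, -284.9, 141.4]
tcp_rot: [2.54, 1.846, 0.001]
contact_force: [-2.0, 1.1, 14.0]
width: 27.4
grasp_force: 61.4
```

Emit:
{"name": "play_rows", "arguments": {"series": [[0,0,0.0005,0,1],[0,0,0,0,1],[0,0,0,0,1]]}}

```text
t: 18.22
position: [518.9, -284.9, 141.3]
tcp_rot: [2.54, 1.846, 0.001]
contact_force: [-2.1, 0.8, 13.1]
width: 27.1
grasp_force: 61.4
```

Emit:
{"name": "play_rows", "arguments": {"series": [[0,0,0.0005,0,1],[0,0,0,0,1],[0,0,0,0,1]]}}

```text
t: 18.47
position: [518.9, -285.0, 141.2]
tcp_rot: [2.54, 1.846, 0.001]
contact_force: [-2.9, 1.0, 14.3]
width: 27.2
grasp_force: 61.4
```

Emit:
{"name": "play_rows", "arguments": {"series": [[0,0,0.0005,0,1],[0,0,0,0,1],[0,0,0,0,1]]}}

```text
t: 18.72
position: [518.9, -285.0, 141.1]
tcp_rot: [2.54, 1.846, 0.001]
contact_force: [-1.5, 1.5, 14.9]
width: 27.1
grasp_force: 61.5
```

Emit:
{"name": "play_rows", "arguments": {"series": [[0,0,0.0005,0,1],[0,0,0,0,1],[0,0,0,0,1]]}}

```text
t: 18.97
position: [518.9, -285.0, 141.1]
tcp_rot: [2.54, 1.846, 0.001]
contact_force: [-3.3, 0.7, 15.8]
width: 27.1
grasp_force: 61.5
```

Emit:
{"name": "play_rows", "arguments": {"series": [[0,0,0.0003,0,1],[0,0,0,0,1],[0,0,0,0,1]]}}

```text
t: 19.22
position: [518.9, -285.0, 141.1]
tcp_rot: [2.54, 1.846, 0.001]
contact_force: [-2.1, 1.6, 15.6]
width: 27.5
grasp_force: 61.6
```

Second stop: position holds at 141.1 with a push of about 18.8 N. Hold.

Emit:
{"name": "play_rows", "arguments": {"series": [[0,0,0,0,1],[0,0,0,0,1],[0,0,0,0,1],[0,0,0,0,1],[0,0,0,0,1],[0,0,0,0,1],[0,0,0,0,1],[0,0,0,0,1]]}}

```text
t: 19.88
position: [518.9, -285.0, 141.1]
tcp_rot: [2.54, 1.846, 0.001]
contact_force: [-3.0, 1.0, 15.0]
width: 27.3
grasp_force: 61.6
```

Emit:
{"name": "play_rows", "arguments": {"series": [[0,0,0,0,1],[0,0,0,0,1],[0,0,0,0,1],[0,0,0,0,1],[0,0,0,0,1],[0,0,0,0,1],[0,0,0,0,1],[0,0,0,0,1]]}}

```text
t: 20.55
position: [518.9, -285.0, 141.1]
tcp_rot: [2.54, 1.846, 0.001]
contact_force: [-2.8, 0.9, 15.1]
width: 27.5
grasp_force: 61.6
```

Emit:
{"name": "play_rows", "arguments": {"series": [[0,0,0,0,1],[0,0,0,0,1],[0,0,0,0,1],[0,0,0,0,1]]}}

```text
t: 20.88
position: [518.9, -285.0, 141.1]
tcp_rot: [2.54, 1.846, 0.001]
contact_force: [-2.2, 0.4, 14.6]
width: 27.5
grasp_force: 61.6
```

Emit:
{"name": "play_rows", "arguments": {"series": [[0,0,-0.01,0,1],[0,0,-0.015,0,1],[0,0,-0.02,0,1],[0,0,-0.03,0,1],[0,0,-0.06,0,1],[0,0,-0.08,0,1],[0,0,-0.04,0,1],[0,0,0,0,1]]}}

```text
t: 21.55
position: [519.4, -285.1, 204.8]
tcp_rot: [2.539, 1.846, 0.002]
contact_force: [0.7, -0.4, -2.3]
width: 27.4
grasp_force: 59.8
```

Emit:
{"name": "play_rows", "arguments": {"series": [[0,0,0,0,1],[0,0,0,0,1],[0,0,0,0,1]]}}

```text
t: 21.8
position: [517.6, -284.2, 201.4]
tcp_rot: [-2.539, -1.846, 0.002]
contact_force: [-0.2, 0.0, -4.2]
width: 27.3
grasp_force: 59.8
```

```bash
python3 - <<'E'
from h import *
s=robot.state();q,M=yawmat();print(q,M.round(4).tolist(),s["contact_force"])
p,im=snap("wrist","w5.png")
for c,st in patch(p,im):print(c,st,ray(p,c,95))
print(delta([475.3,276.1,210]))
E
```

```text
[ 517.62916904 -284.16133548  201.42021164] [[0.3085, 0.9512, -0.0022], [0.9512, -0.3085, 0.0012], [0.0005, -0.0024, -1.0]] [-0.23073926  0.03451664 -4.15932318]
[250.7 185.4] [237, 173, 28, 22, 372] [ 519.03788317 -284.01812122   95.        ]
[253.6 283.7] [225, 266, 55, 50, 1187] [ 492.71640688 -374.21698258   95.        ]
[ 2.0797 -0.8527 -0.0309]
```

Emit:
{"name": "play_rows", "arguments": {"series": [[0.04,-0.0164,0,0,1],[0.08,-0.0328,0,0,1],[0.1226,-0.0503,0,0,1],[0.1226,-0.0503,0,0,1],[0.1226,-0.0503,0,0,1],[0.1226,-0.0503,0,0,1],[0.1226,-0.0503,0,0,1],[0.1226,-0.0503,0,0,1]]}}

```text
t: 22.52
position: [499.9, -51.9, 202.6]
tcp_rot: [-2.541, -1.847, 0.0]
contact_force: [0.2, 0.7, -2.9]
width: 27.3
grasp_force: 59.7
```

Emit:
{"name": "play_rows", "arguments": {"series": [[0.1226,-0.0503,0,0,1],[0.1226,-0.0503,0,0,1],[0.1226,-0.0503,0,0,1],[0.1226,-0.0503,0,0,1],[0.1226,-0.0503,0,0,1],[0.1226,-0.0503,0,0,1],[0.1226,-0.0503,0,0,1],[0.1226,-0.0503,0,0,1]]}}

```text
t: 23.18
position: [479.6, 212.1, 202.7]
tcp_rot: [-2.54, -1.848, 0.001]
contact_force: [1.8, 0.1, -2.9]
width: 27.5
grasp_force: 59.7
```

Emit:
{"name": "play_rows", "arguments": {"series": [[0.1226,-0.0503,0,0,1],[0.08,-0.0328,0,0,1],[0.04,-0.0164,0,0,1],[0,0,0,0,1],[0,0,0,0,1],[0,0,0,0,1],[0,0,0,0,1],[0,0,0,0,1]]}}

```text
t: 23.85
position: [476.1, 274.4, 203.0]
tcp_rot: [2.542, 1.845, -0.0]
contact_force: [0.3, -0.3, -3.1]
width: 27.3
grasp_force: 59.7
```

```bash
python3 - <<'E'
from h import *
s=robot.state();q,M=yawmat();print(q,M.round(4).tolist(),s["contact_force"])
p,im=snap("wrist","w6.png")
print(delta([475.3,276.1,100]),"proj well",proj(p,[475.3,276.1,70]),proj(p,[q[0],q[1],70]))
E
```

```text
[476.1080798  274.41152856 203.01782871] [[0.31, 0.9507, 0.0001], [0.9507, -0.31, -0.0002], [-0.0002, 0.0001, -1.0]] [ 0.28712715 -0.25249659 -3.07700014]
[ 0.0048 -0.0052  0.4122] proj well [247.45127869 177.09288842] [248.85973035 178.52938567]
```

View pics/w6.png

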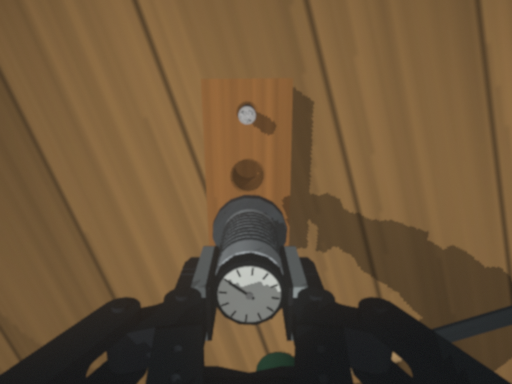

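The hole is at (247,175) against the axis's projection (249,178.5): about 2 mm off in x and 1.4 in y.

Emit:
{"name": "play_rows", "arguments": {"series": [[0.0076,-0.0054,0.03,0,1],[0,0,0.06,0,1],[0,0,0.08,0,1],[0,0,0.06,0,1],[0,0,0.03,0,1],[0,0,0,0,1],[0,0,0,0,1],[0,0,0,0,1]]}}

```text
t: 24.57
position: [475.9, 278.1, 138.9]
tcp_rot: [2.541, 1.847, 0.002]
contact_force: [0.1, -0.1, -3.1]
width: 26.9
grasp_force: 59.7
```

Emit:
{"name": "play_rows", "arguments": {"series": [[0,0,0,0,1],[0,0,0,0,1],[0,0,0,0,1]]}}

```text
t: 24.82
position: [475.8, 278.1, 138.7]
tcp_rot: [2.541, 1.847, 0.002]
contact_force: [0.1, -0.6, -3.4]
width: 27.4
grasp_force: 59.7
```

```bash
python3 - <<'E'
from h import *
s=robot.state();q,M=yawmat();print(q,s["contact_force"],delta([475.7,276.6,110]))
E
```

```text
[475.75921021 278.06002016 138.66724894] [ 0.10298298 -0.62216395 -3.40924415] [-0.0057  0.0015  0.1147]
```

Emit:
{"name": "play_rows", "arguments": {"series": [[-0.0057,0,0.02,0,1],[0,0,0.03,0,1],[0,0,0.02,0,1],[0,0,0,0,1],[0,0,0,0,1],[0,0,0,0,1]]}}

```text
t: 25.32
position: [474.7, 276.4, 120.3]
tcp_rot: [-2.541, -1.847, 0.0]
contact_force: [0.2, 0.6, -3.2]
width: 27.5
grasp_force: 59.7
```

Emit:
{"name": "play_rows", "arguments": {"series": [[0,0,0.015,0,1],[0,0,0.015,0,1],[0,0,0.015,0,1],[0,0,0,0,1],[0,0,0,0,1]]}}

```text
t: 25.73
position: [474.5, 276.2, 108.8]
tcp_rot: [-2.541, -1.847, 0.001]
contact_force: [0.6, -0.6, -3.2]
width: 27.0
grasp_force: 59.7
```

Emit:
{"name": "play_rows", "arguments": {"series": [[0,0.0034,0.01,0,1],[0,0,0.016,0,1],[0,0,0.016,0,1],[0,0,0,0,1],[0,0,0,0,1]]}}

```text
t: 26.15
position: [475.3, 275.9, 98.2]
tcp_rot: [-2.541, -1.847, 0.001]
contact_force: [-0.1, 0.8, -3.4]
width: 27.1
grasp_force: 59.7
```

Emit:
{"name": "play_rows", "arguments": {"series": [[0,0,0.015,0,1],[0,0,0.015,0,1],[0,0,0.015,0,1],[0,0,0,0,1],[0,0,0,0,1],[0,0,0,0,1]]}}

```text
t: 26.65
position: [475.6, 276.2, 87.4]
tcp_rot: [2.541, 1.847, -0.0]
contact_force: [0.7, -0.7, -3.3]
width: 27.2
grasp_force: 59.7
```

Emit:
{"name": "play_rows", "arguments": {"series": [[0,0,0.01,0,1],[0,0,0.01,0,1],[0,0,0.008,0,1],[0,0,0,0,1],[0,0,0,0,1],[0,0,0,0,1]]}}

```text
t: 27.15
position: [475.6, 276.1, 80.4]
tcp_rot: [-2.541, -1.847, 0.0]
contact_force: [-0.4, 0.5, -2.3]
width: 27.3
grasp_force: 59.7
```

Emit:
{"name": "play_rows", "arguments": {"series": [[0,0,0.004,0,1],[0,0,0,0,1],[0,0,0,0,1]]}}

```text
t: 27.4
position: [475.6, 276.1, 79.4]
tcp_rot: [2.541, 1.847, 0.0]
contact_force: [-0.5, -0.5, -3.0]
width: 26.9
grasp_force: 59.7
```

Emit:
{"name": "play_rows", "arguments": {"series": [[0,0,0.003,0,1],[0,0,0,0,1],[0,0,0,0,1]]}}

```text
t: 27.65
position: [475.6, 276.1, 78.6]
tcp_rot: [-2.541, -1.847, 0.0]
contact_force: [0.6, -0.1, -2.5]
width: 27.1
grasp_force: 59.7
```

Emit:
{"name": "play_rows", "arguments": {"series": [[0,0,0.002,0,1],[0,0,0,0,1],[0,0,0,0,1]]}}

```text
t: 27.9
position: [475.7, 276.2, 78.4]
tcp_rot: [-2.541, -1.847, -0.0]
contact_force: [-0.8, 0.4, -0.7]
width: 27.0
grasp_force: 60.0
```

Emit:
{"name": "play_rows", "arguments": {"series": [[0,0,0.001,0,1],[0,0,0,0,1],[0,0,0,0,1]]}}

```text
t: 28.15
position: [475.8, 276.2, 78.3]
tcp_rot: [2.541, 1.847, 0.001]
contact_force: [-1.3, -0.8, 3.1]
width: 27.3
grasp_force: 60.3
```

Seated on the block at the original height; release.

Emit:
{"name": "play_rows", "arguments": {"series": [[0,0,0,0,0.6],[0,0,0,0,0.5],[0,0,0,0,0.4],[0,0,0,0,0.2],[0,0,0,0,0],[0,0,0,0,0],[0,0,0,0,0],[0,0,0,0,0]]}}

```text
t: 28.82
position: [475.6, 276.2, 77.9]
tcp_rot: [2.541, 1.847, 0.0]
contact_force: [-0.1, 0.9, 0.1]
width: 85.3
grasp_force: 0.0
```

Emit:
{"name": "play_rows", "arguments": {"series": [[0,0,0,0,0],[0,0,0,0,0]]}}

```text
t: 28.98
position: [475.6, 276.1, 77.9]
tcp_rot: [2.541, 1.847, -0.0]
contact_force: [1.0, -0.7, 0.2]
width: 85.4
grasp_force: 0.0
```

Emit:
{"name": "play_rows", "arguments": {"series": [[0,0,-0.02,0,0],[0,0,-0.04,0,0],[0,0,-0.08,0,0],[0,0,-0.12,0,0],[0,0,-0.12,0,0],[0,0,-0.12,0,0],[0,0,-0.12,0,0],[0,0,-0.1,0,0]]}}

```text
t: 29.65
position: [476.0, 276.3, 261.5]
tcp_rot: [2.541, 1.847, 0.004]
contact_force: [1.5, 0.1, 0.0]
width: 85.6
grasp_force: 0.0
```

Emit:
{"name": "play_rows", "arguments": {"series": [[0,0,0,0,0],[0,0,0,0,0],[0,0,0,0,0],[0,0,0,0,0]]}}

```text
t: 29.98
position: [474.9, 275.7, 256.9]
tcp_rot: [-2.541, -1.847, 0.003]
contact_force: [-0.6, -0.3, -0.5]
width: 85.4
grasp_force: 0.0
```

```bash
python3 - <<'E'
from h import *
p,im=snap("wrist","w7.png")
for c,st in patch(p,im):print(c,st,ray(p,c,138))
t,ti=snap("top","top1.png")
E
```

```text
[250.4 180.3] [238, 168, 26, 25, 469] [476.58359649 276.97761381 138.        ]
```

View pics/w7.png

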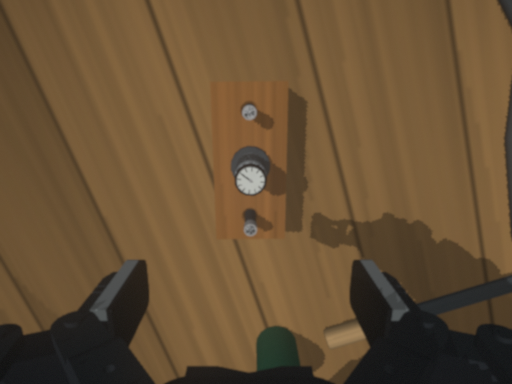

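The tester is back upright in the middle hole with the dial at (250,180), which gives (476.6,277.0). Both neighbouring tools are untouched, so I'm handing in.

```bash
python3 -c "
from workcell import robot
print(robot.finish_job())"
```

```text
the job is handed in; nothing more can be done
None
```

The blade was tested on its ground patch: about 1.3 s at the first stop, then about 2 s at the second stop at roughly 18 N. The tester is back upright and fully down in its hole, nothing else was seen to move, and the job was handed in at about 30 s.

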